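Fit the slicing disc to the vegetable cutter

ROBOT

A 6-joint arm with a two-finger parallel gripper is mounted at the origin on the work surface. World frame = base frame: x ahead of the robot, y to its left, z up, the work surface at z = 0. Lengths are in m, angles in rad, forces in N, time in s.
With the tool pointing down it reaches from about 0.35 to 0.8 m from the base axis. Payload 7.3 kg.
Tool frame: the origin (TCP) lies between the finger pads; the fingertips stand 25 mm ahead of it and the grasp point (between the pads) lies 6 mm ahead of it (r.tip_extent is the distance from the TCP to the fingertips, in m); z points along the fingers, y is the line along which they close (so a half turn about z gives the same grasp; the last joint's range is limited). The gripper opens to 85 mm and grips with 20 to 120 N. Pads are 22 mm wide; open, the fingers measure 114 mm over their backs; the gripper's body (76 mm by 85 mm) begins 54 mm behind the grasp point. The pads swing forward as they close: fully open they stand 13 mm farther back than shut.
Start: joints at [-1.349, 0.342, 1.524, -0, 1.275, -0.146], TCP at [0.189, -0.49, 0.256] pointing down, gripper open.
Joint ranges: [-2.53, 2.53], [-0.77, 2.02], [0.04, 2.7], [-1, 4.14], [0.28, 2.66], [-3.11, 3.11]. Speed limits (rad/s): [2.57, 2.57, 3.14, 3.14, 3.14, 3.14].

INTERFACE

Orientations are given as a unit quaternion [x, y, z, w].
In Python, from workcell import r, command_gripper, optics gives the robot as it stands. The module is installed in compiled form; this text tells all that it offers. Calls block until the motion is done:
- r.reach(position, orientation): joint-space move of the TCP to a pose.
- r.move_straight(position, orientation=None, speed=0.15, max_force=None): straight line of the TCP; orientation=None keeps the orientation; speed is the mean speed in m/s. With max_force (N) it stops when the force on the tool has changed by that much, and returns True; else False.
- r.movej(angles): joint-space move.
- command_gripper(opening, force=None): finger opening in m; force is the grip in N (None keeps the last); returns when the fingers have stopped.
- r.hold(seconds).
- r.solve_ik(position, orientation): joint angles nearest the present ones, or None.
- r.read_state(): the state.
- optics.get_image(name): name is "side" or "top" or "wrist"; returns (picture, depth): 420x560x3 uint8, red, green, blue; 420x560 float32, m along the optical axis (not along the pixel's ray), 0 where there is no reading.
- optics.camera_model(name): a dict with "K" (3x3 intrinsics, pixels), "R" (3x3) and "t" (3): a world point X has camera coordinates R X + t; the wrist camera has in their place "tool_from_camera" (4x4, takes a point from camera to tool coordinates, whose origin is the TCP and whose axes are the flange's). Camera axes: x right, y down, z forward; pixel columns grow to the right and rows downward; lengths in m; the calibration is good to about 2 mm. A picture is of the moment at which its call begins: read the wrist's pose just before it. camera_model takes no time and is no camera call.
A pose or a line that the arm cannot do raises r.PlanningError and nothing moves.
- r.finish_job(): hands the job in; it is judged then, once.
The state is a dict: "time_s": time; "joint_positions": joint angles; "dq": joint speeds; "tau": joint torques, N m; "eef_pos": TCP position; "eef_rot": TCP orientation; "contact_force": force on the tool from outside, world axes, zero at the start; "torque": the same for the moment, N m; "grip_width": finger opening in m; "grip_force": force on a finger pad.
Only numpy, scipy, OpenCV 4.12 (cv2) and the standard library are available. Lean on these libraries where they do the work, as an engineer would, in place of code of your own. Each camera call takes 0.05 s, during which the arm holds its last target. There are 200 camera calls.

TASK

Take the slicing disc (the one with the single long blade) off its stand and fit it to the cutter's drive: with its stem in the socket, turn it under light pressure, never forcing it, until the key drops into the slot and the disc sits flush on the socket. Then let go of it and swing the retaining arm in over the disc. Leave the grating disc undisturbed on its own stand.

Things in the scene. Friction and masses are not known exactly. Their poses are not given: they have to be found in the camera images.
- slicer: Slicing disc to fit, 0.22-0.37 kg: flat metal disc 120 mm across, 4 mm thick, with ONE raised blade running out from the hub along its +x. Round stem below ends in a flat key. Origin at the key's tip on the axis, z up: key 0-10 mm, 19 mm long along x, 5 mm thick along y, alike after a half turn; stem 18 mm across at 10 mm, widening to 23 mm from 13.5 to 30 mm; disc 30-34 mm.
- slicer_knob (a point): Middle of the slicing disc's black round knob, to hold it by: 32 mm across, 46 mm tall, from the disc's top (34 mm above the key's tip) to 80 mm; this point is at 57 mm.
- slicer_underside (a point): Point on the slicing disc's axis at the underside of the disc, 30 mm above the key's tip. It lies at point seat when the disc is fully home.
- slicer_stand: Fixed white square stand in which the slicing disc starts, its disc flat on the stand's top: 64 by 64 mm, 40 mm tall, square bore 28 mm wide and 35 mm deep. Origin at the centre of its foot. The slicing and grating stands swap places at random.
- grater: Grating disc, not to be used: same size, knob, stem and axes as the slicing disc, but three rings of small round teeth instead of a blade. Origin at its key's tip.
- grater_stand: The grating disc's stand, fixed, like the other one; the grating disc stays in it. Origin at the centre of its foot.
- machine: Vegetable cutter, fixed: low metal motor housing 260 mm (its x) by 240 mm (its y), flat top 120 mm above the table. Origin on the table under the drive axis, z up. In the middle of the flat top stands a dark steel drive socket, 52 mm across, 32 mm tall. The socket cannot be turned by hand but is sprung: pressed by more than about 7 N it sinks, 6 mm at most, at 17 N, and comes back up.
- seat (a point): Centre of the socket's rim; axes are the machine's. Guide bore 26 mm wide, 20 mm deep; in its floor a straight slot 8 mm wide, 12 mm deep. The slot's direction is NOT measured: within 1.0 rad either side of the machine's x axis. With the key on the floor the disc stands 10 mm too high; within about 0.15 rad of the slot the key drops in, and the disc's underside lands on the rim.
- retainer (a joint): Retaining arm: steel bar 90 mm long, 14 wide, 10 thick, swinging level on an upright hinge near the machine's -x, +y corner. Rad: 0 = swung out past the +y side, 1.6 = end stop, its end over the disc; grows clockwise seen from above. Starts at 0 to 0.3, stays where left, 1.5 N at the pin moves it. It clears a fully seated disc by 5 mm but hits one that is not home.
- retainer_pin (a point): Top of the black upright pin at the arm's free end, by which it is swung: 12 mm across, 35 mm tall above the arm, 90 mm from the hinge axis. With the arm shut it stands about 55 mm from the drive axis.
- retainer_hinge (a point): Point on the arm's upright hinge axis at the height of the arm's top face (51 mm above the machine's flat top).
Things that resemble listed ones, but are neither listed nor needed, are in the scene too. What is shaped like the grater_stand but yellow is not meant.

How it is judged:
By the outcome, as a careful person would: the job done as asked, in the order asked, and still so for the second after the job is handed in, with the robot touching nothing.
It also fails if it takes over 72 s, if anything falls off the work surface, if the arm or the gripper's body presses on something with over 40 N, if the wrist force passes 120 N, or if a joint passes its speed limit or range.

## Working session

There is one attempt and no reset: what is moved stays moved. The work goes in short steps, each a Python script; the robot and the scene stay as the last script left them, time stands still between calls to the robot, and variables do not carry over. Pictures are saved under pics/ and viewed, at most 10 in all, crops included, and the job is handed in when it is done.

```bash
mkdir -p pics; cat > h.py <<'E'
import numpy as np, cv2
from workcell import r, command_gripper, optics
def world(name,dep,us,vs,st=None):
    m=optics.camera_model(name);K=m["K"]
    d=dep[vs,us];p=np.stack([(us-K[0][2])/K[0][0]*d,(vs-K[1][2])/K[1][1]*d,d],-1)
    if "R" in m: return (p-np.array(m["t"]))@np.array(m["R"])
    from scipy.spatial.transform import Rotation as Ro
    T=np.array(m["tool_from_camera"]);q=p@T[:3,:3].T+T[:3,3]
    return q@Ro.from_quat(st["eef_rot"]).as_matrix().T+st["eef_pos"]
E
python3 - <<'E'
from h import *
st=r.read_state();print(st)
ims=[]
for n in("top","side","wrist"):
    im,d=optics.get_image(n);np.savez(f"{n}0.npz",im=im,d=d);cv2.imwrite(f"pics/{n}0.png",im[...,::-1]);m=optics.camera_model(n);print(n,m)
E
```

```text
{'time_s': 0.0, 'joint_positions': array([-1.34903455e+00,  3.42682441e-01,  1.52504131e+00, -6.89201483e-06,
        1.27541104e+00, -1.45988976e-01]), 'dq': array([-1.85745653e-03, -5.16988197e-04,  6.86263052e-04, -2.28774000e-03,
       -1.29211469e-04,  9.66149540e-06]), 'tau': array([ 4.85000601e-04, -4.33684945e+01, -2.46013874e+01, -1.31477586e-04,
        7.85967131e-03,  7.64164838e-07]), 'eef_pos': array([ 0.18868699, -0.48951542,  0.25563837]), 'eef_rot': array([ 9.83142024e-01,  1.82841916e-01, -3.24995182e-05, -7.70387082e-04]), 'contact_force': array([-0.03802432, -0.11646986,  0.35239675]), 'torque': array([ 0.04243295, -0.03451187, -0.0172229 ]), 'grip_force': 0.0, 'grip_width': 0.08521341307829175}
top {'K': array([[404.27044625,   0.        , 276.95317476],
       [  0.        , 404.27044625, 210.35289282],
       [  0.        ,   0.        ,   1.        ]]), 'R': array([[ 0.01794848, -0.9997803 , -0.01082651],
       [-0.98806411, -0.01607914, -0.15320172],
       [ 0.15299398,  0.01344702, -0.98813563]]), 't': array([-0.07404467,  0.48625991,  1.25001989])}
side 
[... 193 characters left out ...]
25702,  0.01150376],
       [-0.08244676, -0.51605495, -0.85257834],
       [ 0.15620949,  0.83822476, -0.52247282]]), 't': array([-0.49565843,  0.10757641,  1.27083691])}
wrist {'K': array([[368.16407496,   0.        , 272.92664684],
       [  0.        , 368.16407496, 208.6688899 ],
       [  0.        ,   0.        ,   1.        ]]), 'tool_from_camera': array([[ 3.08714302e-04, -9.57404802e-01, -2.88748940e-01,
         7.43273197e-02],
       [ 9.99999605e-01,  5.50549536e-05,  8.86598245e-04,
         1.94929379e-04],
       [-8.32936358e-04, -2.88749100e-01,  9.57404441e-01,
        -1.19233058e-01],
       [ 0.00000000e+00,  0.00000000e+00,  0.00000000e+00,
         1.00000000e+00]])}
```

View pics/top0.png

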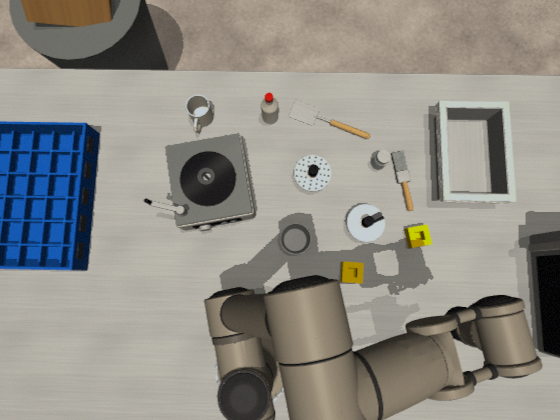

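View pics/side0.png

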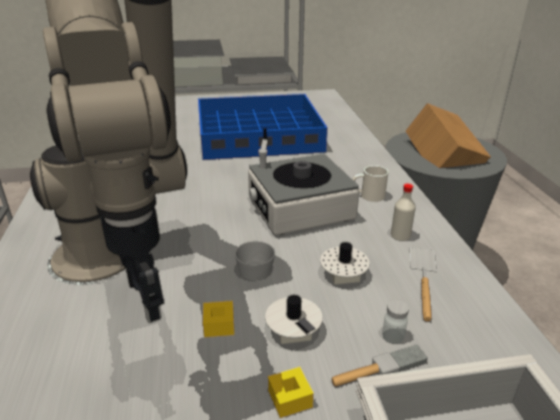

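The top view shows these candidates:
- White disc with one dark radial blade at (366,222): this is the slicer.
- Toothed disc at (313,173): the grater.
- Yellow and orange stands at (419,236) and (352,272): decoys.
- Grey cup at (295,239): a decoy.
- Machine socket at (206,176), with the retainer hinge at (181,210) and its pin at about (148,203).

I choose (366,222) and will check it with a wrist close-up.

```bash
cat >> h.py <<'E'
def q(psi): return [np.cos(psi/2),np.sin(psi/2),0,0]   # tool down, tool x at world angle psi
def look(pt,h,psi):  # TCP pose putting camera axis on pt, camera h above pt
    T=np.array(optics.camera_model("wrist")["tool_from_camera"])
    from scipy.spatial.transform import Rotation as Ro
    M=Ro.from_quat(q(psi)).as_matrix(); c=M@T[:3,3]; z=M@T[:3,2]
    s=h/-z[2]
    return np.array(pt)-s*z-c
def snap(tag):
    st=r.read_state();im,d=optics.get_image("wrist")
    np.savez(f"{tag}.npz",im=im,d=d,eef_pos=st["eef_pos"],eef_rot=st["eef_rot"])
    cv2.imwrite(f"pics/{tag}.png",im[...,::-1]);return st,im,d
E
python3 - <<'E'
from h import *
z=np.load("top0.npz");d=z["d"]
for n,u,v in [("slicer",360,228),("knob",368,220),("grater",313,185),("socket",206,176),("hinge",181,210),("pin",148,203),("mtop",230,200)]:
    us,vs=np.meshgrid(np.arange(u-2,u+3),np.arange(v-2,v+3));p=world("top",d,us.ravel(),vs.ravel());print(n,np.median(p,0).round(4),p[:,2].max().round(3))
s=np.array([.47,-.22,.08])
for psi in np.arange(-3,3.2,.5):
    for pt,h in((s,.25),(np.array([.585,.2,.152]),.22)):
        j=r.solve_ik(look(pt,h,psi),q(psi));print(round(psi,1),h,None if j is None else np.round(j,2))
E
```

```text
slicer [ 0.4348 -0.3278  0.0429] 0.05
knob [ 0.4542 -0.3437  0.0893] 1.309
grater [ 0.5703 -0.1795  0.0434] 0.049
socket [0.575  0.1489 0.1288] 0.135
hinge [0.4628 0.2054 0.1744] 0.176
pin [0.4811 0.297  0.1801] 0.21
mtop [0.504  0.074  0.1212] 0.125
-3.0 0.25 [-0.59  0.37  1.61 -0.    1.16 -2.3 ]
-3.0 0.22 [ 0.2   0.53  1.23 -0.    1.38 -1.51]
-2.5 0.25 [-0.59  0.37  1.61 -0.    1.16 -2.8 ]
-2.5 0.22 [ 0.21  0.53  1.23 -0.    1.38 -2.  ]
-2.0 0.25 [-0.59  0.37  1.61 -0.    1.16  2.98]
-2.0 0.22 [ 0.22  0.53  1.23 -0.    1.38 -2.5 ]
-1.5 0.25 [-0.59  0.37  1.61 -0.    1.16  2.48]
-1.5 0.22 [ 0.22  0.52  1.25 -0.    1.37 -2.99]
-1.0 0.25 [-0.59  0.37  1.61 -0.    1.16  1.99]
-1.0 0.22 [ 0.22  0.52  1.26 -0.    1.37  2.79]
-0.5 0.25 [-0.58  0.37  1.61 -0.    1.16  1.49]
-0.5 0.22 [ 0.21  0.51  1.27 -0.    1.36  2.29]
0.0 0.25 [-0.58  0.37  1.61 -0.    1.16  0.99]
0.0 0.22 [ 0.21  0.5   1.28 -0.    1.36  1.78]
0.5 0.25 [-0.58  0.37  1.61 -0.    1.16  0.49]
0.5 0.22 [ 0.2   0.5   1.28 -0.    1.36  1.27]
1.0 0.25 [-0.58  0.37  1.61 -0.    1.16 -0.01]
1.0 0.22 [ 0.2   0.51  1.27 -0.    1.36  0.77]
1.5 0.25 [-0.58  0.37  1.61 -0.    1.16 -0.51]
1.5 0.22 [ 0.19  0.51  1.26 -0.    1.37  0.26]
2.0 0.25 [-0.59  0.37  1.61 -0.    1.16 -1.01]
2.0 0.22 [ 0.19  0.52  1.25 -0.    1.37 -0.24]
2.5 0.25 [-0.59  0.37  1.61 -0.    1.16 -1.52]
2.5 0.22 [ 0.2   0.53  1.24 -0.    1.38 -0.73]
3.0 0.25 [-0.59  0.37  1.61 -0.    1.16 -2.02]
3.0 0.22 [ 0.2   0.53  1.23 -0.    1.38 -1.23]
```

```bash
cat >> h.py <<'E'
def over(pt,h,psi): # camera straight above pt
    T=np.array(optics.camera_model("wrist")["tool_from_camera"])
    from scipy.spatial.transform import Rotation as Ro
    M=Ro.from_quat(q(psi)).as_matrix(); c=M@T[:3,3]
    return np.array(pt)+[0,0,h]-c
E
python3 - <<'E'
from h import *
S=np.array([.455,-.34,.045]);Mc=np.array([.577,.15,.152])
r.reach(over(S,.28,.9),q(.9)); snap("s1")
r.reach(over(S+[.07,.05,0],.28,.9),q(.9)); snap("s2")
r.reach(over(Mc,.26,1.7),q(1.7)); snap("m1")
r.reach(over(Mc+[-.05,.06,0],.26,1.7),q(1.7)); snap("m2")
print(r.read_state()["time_s"])
a=[cv2.resize(cv2.imread(f"pics/{t}.png"),(400,300)) for t in("s1","s2","m1","m2")]
cv2.imwrite("pics/mos.png",np.vstack([np.hstack(a[:2]),np.hstack(a[2:])]))
E
```

```text
3.7833
```

View pics/mos.png

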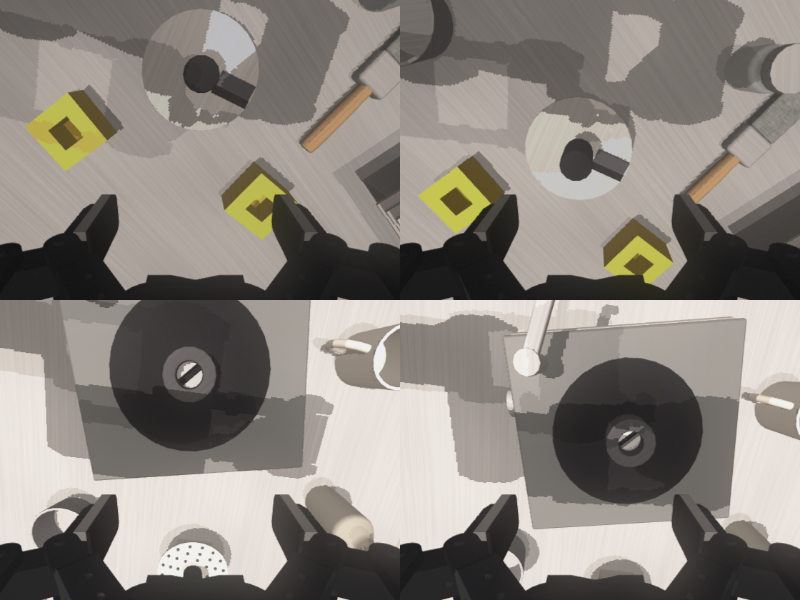

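The mosaic shows:
- **s1:** the chosen disc, at about (200,68), has a single dark blade towards lower right and a plain face, so it is the slicer.
- **m1 and m2:** the socket is at (189,375) and (630,440). A dark diagonal slot crosses its pale floor. In m2 the hinge cap is at (526,360).

Next I measure these positions.

```bash
cat > meas.py <<'E'
from h import *
from scipy.spatial.transform import Rotation as Ro
m=optics.camera_model("wrist");K=m["K"];T=np.array(m["tool_from_camera"])
def cam(t):
    z=np.load(t+".npz");M=Ro.from_quat(z["eef_rot"]).as_matrix()
    vs,us=np.mgrid[0:420,0:560];P=world("wrist",z["d"],us.ravel(),vs.ravel(),z).reshape(420,560,3)
    return z["im"],P,M@T[:3,3]+z["eef_pos"],M@T[:3,:3]
def ray(c,uv): 
    d=c[3]@np.linalg.inv(K)@[uv[0],uv[1],1];return c[2],d/np.linalg.norm(d)
def tri(a,b):
    A=0;B=0
    for o,d in(a,b):
        Q=np.eye(3)-np.outer(d,d);A=A+Q;B=B+Q@o
    return np.linalg.solve(A,B)
def plane(o_d,z): o,d=o_d;return o+d*(z-o[2])/d[2]
def ell(mask):
    cs,_=cv2.findContours(mask.astype(np.uint8),cv2.RETR_EXTERNAL,cv2.CHAIN_APPROX_NONE)
    c=max(cs,key=cv2.contourArea);return cv2.fitEllipse(cv2.convexHull(c))
def near(P,c,rad): return np.hypot(P[...,0]-c[0],P[...,1]-c[1])<rad
E
python3 - <<'E'
from meas import *
C={t:cam(t) for t in("s1","s2","m1","m2")}
for name,lo,hi,c,rad,ts in (("disc",.034,.2,(.45,-.335),.075,("s1","s2")),("knobtop",.078,.2,(.45,-.335),.03,("s1","s2")),("socketrim",.143,.16,(.577,.15),.035,("m1","m2"))):
    rs=[]
    for t in ts:
        P=C[t][1];mk=(P[...,2]>lo)&(P[...,2]<hi)&near(P,c,rad);e=ell(mk)
        print(name,t,np.round(e[0],1),np.round(e[1],1),"z",np.median(P[mk][:,2]).round(4),"xy",np.median(P[mk],0).round(4));rs.append(ray(C[t],e[0]))
    print(name,"tri",tri(*rs).round(4))
# blade: points above disc, outside knob
for t in("s1","s2"):
    P=C[t][1];im=C[t][0].astype(int);mk=near(P,(.45,-.335),.062)&~near(P,(.45,-.335),.026)&(P[...,2]>.048)
    print("blade",t,mk.sum(),P[mk].mean(0).round(4),P[mk][:,2].max())
# machine top rect, and crops
for t in("m1","m2"):
    P=C[t][1];mk=(P[...,2]>.112)&(P[...,2]<.19)&near(P,(.577,.15),.2)&(np.abs(P[...,2]-.12)<.006)
    cs,_=cv2.findContours(mk.astype(np.uint8),cv2.RETR_EXTERNAL,cv2.CHAIN_APPROX_NONE);c=max(cs,key=cv2.contourArea)[:,0]
    w=P[c[:,1],c[:,0],:2].astype(np.float32);b=cv2.minAreaRect(w);print("mach",t,b,np.median(P[mk][:,2]))
    im=C[t][0];uv=(265,105) if t=="m1" else (322,196)
    cv2.imwrite(f"pics/c_{t}.png",cv2.resize(im[uv[1]-40:uv[1]+40,uv[0]-40:uv[0]+40,::-1],(400,400),interpolation=cv2.INTER_CUBIC))
a=[cv2.imread(f"pics/c_{t}.png") for t in("m1","m2")];cv2.imwrite("pics/slots.png",np.hstack(a))
E
```

```text
disc s1 [279.7  97.1] [163.6 170.6] z 0.0458 xy [ 0.4581 -0.3446  0.0458]
disc s2 [249.3 207.2] [143.7 150.2] z 0.0458 xy [ 0.4618 -0.3418  0.0458]
disc tri [ 0.4583 -0.3449  0.0456]
knobtop s1 [281.1 103.1] [50.8 53.5] z 0.0915 xy [ 0.4562 -0.3475  0.0915]
knobtop s2 [246.  228.4] [46.4 49.3] z 0.0915 xy [ 0.4566 -0.345   0.0915]
knobtop tri [ 0.4562 -0.3477  0.0851]
socketrim m1 [264.1 103.4] [75.7 78.6] z 0.1535 xy [0.572  0.1439 0.1535]
socketrim m2 [321.8 198.6] [69.5 70.6] z 0.1535 xy [0.5717 0.1444 0.1535]
socketrim tri [0.5721 0.1435 0.1494]
blade s1 1906 [ 0.4286 -0.3712  0.1887] 0.27387424504194535
blade s2 12743 [ 0.4653 -0.3273  0.2452] 0.2737956893341672
mach m1 ((0.5760213136672974, 0.12498495727777481), (0.2497415840625763, 0.1945134550333023), 11.291293144226074) 0.1221434099007582
mach m2 ((0.5721712112426758, 0.142817422747612), (0.25015735626220703, 0.2300005853176117), 11.353363990783691) 0.12209315424004641
```

View pics/slots.png

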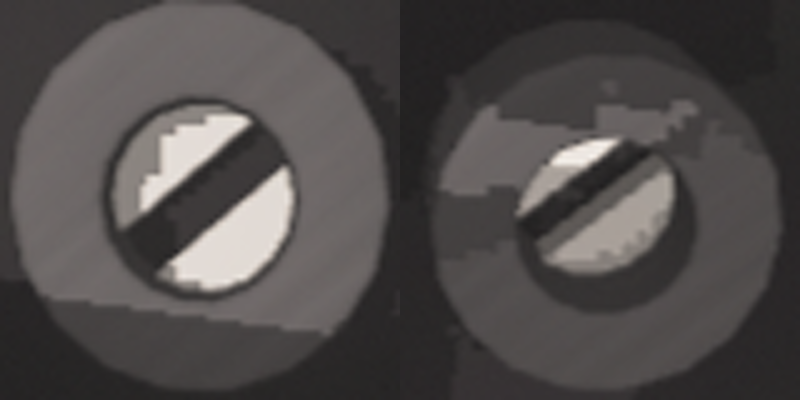

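The crops show a clear slot in both views. In the m1 crop it runs from (140,245) to (270,145), and the socket is centred at about (200,197). I refine the slicer centre, blade direction and slot direction.

```bash
python3 - <<'E'
from meas import *
C={t:cam(t) for t in("s1","s2","m1","m2")}
c0=(.457,-.347);rs={}
for t in("s1","s2"):
    P=C[t][1];N=near(P,c0,.085)
    for n,lo,hi in(("disc",.040,.052),("knob",.086,.097)):
        mk=N&(P[...,2]>lo)&(P[...,2]<hi);
        if n=="knob": mk&=near(P,c0,.03)
        e=ell(mk);z=np.median(P[mk][:,2]);rs[t,n]=ray(C[t],e[0])
        print(t,n,np.round(e[1],1),z.round(4),plane(rs[t,n],z).round(4))
    z=P[...,2];mk=near(P,c0,.058)&~near(P,c0,.024)&(z>.049)&(z<.075)
    cs,_=cv2.findContours(mk.astype(np.uint8),cv2.RETR_EXTERNAL,cv2.CHAIN_APPROX_NONE);c=max(cs,key=cv2.contourArea)[:,0]
    w=P[c[:,1],c[:,0]];print(" blade",cv2.minAreaRect(w[:,:2].astype(np.float32)),w[:,2].max().round(4),"dir",np.degrees(np.arctan2(*(w.mean(0)[:2]-c0)[::-1])).round(1))
for n in("disc","knob"):print(n,tri(rs["s1",n],rs["s2",n]).round(4))
sg=(225+np.array([[123,232],[158,272],[250,122],[288,165]])/5)
f=lambda t,p,z=.133:plane(ray(C[t],p),z)
def crop(u0,v0,x,y):return(u0-40+x/5+-.4,v0-40+y/5-.4)
for a,b in(((123,232),(250,122)),((158,272),(288,165))):
    A=f("m1",crop(265,105,*a));B=f("m1",crop(265,105,*b));print("slot edge",A.round(4),B.round(4),np.degrees(np.arctan2(B[1]-A[1],B[0]-A[0])).round(1))
# hinge / pin / arm in m2 & top
P=C["m2"][1];mk=(P[...,2]>.160)&(P[...,2]<.19)&near(P,(.463,.205),.12);print("hinge/arm m2",mk.sum(),P[mk].mean(0).round(4),P[mk].min(0).round(3),P[mk].max(0).round(3))
z=np.load("top0.npz");vs,us=np.mgrid[0:420,0:560];Q=world("top",z["d"],us.ravel(),vs.ravel()).reshape(420,560,3)
mk=(Q[...,2]>.158)&(Q[...,2]<.23)&near(Q,(.47,.24),.13)
w=Q[mk];o=np.argsort(w[:,1]);print(w[o][::max(1,len(o)//25)].round(3))
E
```

```text
s1 disc [163.6 170.6] 0.0457 [ 0.4583 -0.3448  0.0457]
s1 knob [50.8 53.5] 0.0915 [ 0.4562 -0.3476  0.0915]
 blade ((0.4823310673236847, -0.38294515013694763), (0.003647109493613243, 0.008363651111721992), 41.45884704589844) 0.0501 dir -55.3
s2 disc [143.7 150.2] 0.0457 [ 0.4584 -0.3449  0.0457]
s2 knob [45.4 46.1] 0.0915 [ 0.4571 -0.3468  0.0915]
 blade ((0.4859546422958374, -0.38355931639671326), (0.004555408377200365, 0.021738409996032715), 34.5197868347168) 0.0507 dir -52.2
disc [ 0.4583 -0.3449  0.0456]
knob [ 0.4562 -0.3476  0.0883]
slot edge [0.5616 0.1365 0.133 ] [0.5781 0.154  0.133 ] 46.8
slot edge [0.5673 0.1315 0.133 ] [0.5843 0.1488 0.133 ] 45.7
hinge/arm m2 3180 [0.4724 0.2267 0.1728] [0.456 0.197 0.163] [0.486 0.261 0.177]
[[0.464 0.199 0.167]
 [0.471 0.203 0.176]
 [0.455 0.206 0.171]
 [0.455 0.209 0.171]
 [0.466 0.212 0.173]
 [0.468 0.214 0.176]
 [0.457 0.217 0.172]
 [0.469 0.221 0.171]
 [0.463 0.226 0.172]
 [0.475 0.23  0.17 ]
 [0.463 0.235 0.17 ]
 [0.478 0.239 0.169]
 [0.474 0.244 0.171]
 [0.471 0.249 0.174]
 [0.477 0.253 0.173]
 [0.479 0.259 0.173]
 [0.474 0.262 0.17 ]
 [0.476 0.266 0.177]
 [0.477 0.272 0.168]
 [0.474 0.276 0.17 ]
 [0.477 0.279 0.17 ]
 [0.482 0.285 0.171]
 [0.483 0.289 0.168]
 [0.476 0.293 0.172]
 [0.482 0.294 0.188]
 [0.481 0.295 0.21 ]
 [0.488 0.298 0.203]
 [0.479 0.302 0.172]]
```

```bash
python3 - <<'E'
from meas import *
for t in("s1","s2"):
    c=cam(t);g=cv2.cvtColor(c[0],cv2.COLOR_RGB2GRAY)
    vs,us=np.mgrid[0:420,0:560];d=np.stack([us,vs,np.ones_like(us)],-1)@np.linalg.inv(K).T@c[3].T
    W=c[2]+d*((.048-c[2][2])/d[...,2])[...,None]
    for c0 in((.4566,-.3472),):
        an=near(W,c0,.064)&~near(W,c0,.03)
        mk=(g<75)&an
        n,l,s,_=cv2.connectedComponentsWithStats(mk.astype(np.uint8))
        for k in range(1,n):
            if s[k,4]>60:
                w=W[l==k][:,:2];b=cv2.minAreaRect(w.astype(np.float32));rel=w.mean(0)-c0
                print(t,s[k,4],w.mean(0).round(4),np.degrees(np.arctan2(rel[1],rel[0])).round(1),np.round(b[1],4),round(b[2],1))
    # disc rim by brightness/depth edges : opened mask
    P=c[1];mk=(near(P,(.457,-.347),.085)&(np.abs(P[...,2]-.0457)<.002)).astype(np.uint8)
    mk=cv2.morphologyEx(mk,cv2.MORPH_OPEN,np.ones((5,5)));e=ell(mk);print(np.round(e[1],1),plane(ray(c,e[0]),.0445).round(4))
for psi in np.radians([-55,35,125,-145]):
    j=r.solve_ik([.4566,-.3472,.081],q(psi));print(np.degrees(psi),None if j is None else j.round(2))
for psi in np.radians([46-180,46]):
    j=r.solve_ik([.572,.1437,.19],q(psi));print(np.degrees(psi),None if j is None else j.round(2))
E
```

```text
s1 1294 [ 0.4752 -0.3862] -64.6 [0.0247 0.0303] 25.6
[163.3 170.5] [ 0.4583 -0.3448  0.0445]
s2 326 [ 0.4682 -0.3893] -74.6 [0.008  0.0294] 25.8
s2 170 [ 0.4333 -0.368 ] -138.2 [0.0091 0.0295] 41.3
[143.5 150.1] [ 0.458  -0.3451  0.0445]
-55.0 [-0.78  0.62  1.6  -0.    0.92  1.75]
35.0 [-0.78  0.62  1.6  -0.    0.92  0.18]
125.00000000000001 [-0.78  0.62  1.6  -0.    0.92 -1.39]
-145.0 [-0.78  0.62  1.6  -0.    0.92 -2.97]
-134.0 [ 0.12  0.52  1.44 -0.    1.19 -2.26]
46.0 [ 0.12  0.52  1.44 -0.    1.19  0.88]
```

```bash
python3 - <<'E'
import cv2
a=cv2.imread("pics/s1.png")[10:200,180:380];cv2.imwrite("pics/cs1.png",cv2.resize(a,(600,570),interpolation=cv2.INTER_CUBIC))
E
```

```text
(no output)
```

View pics/cs1.png

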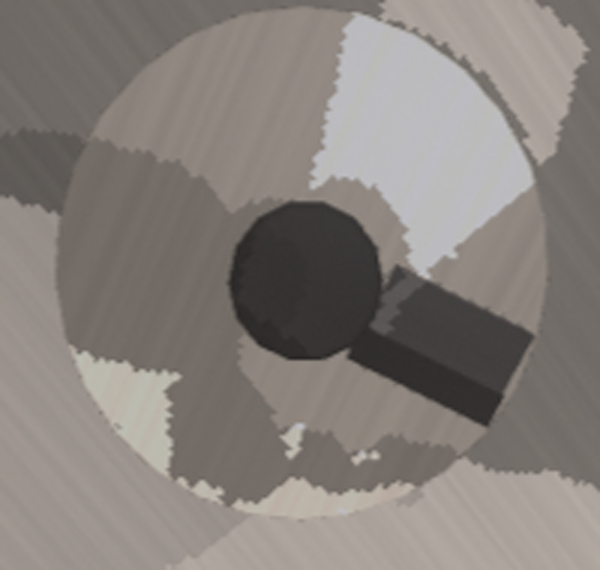

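The crop shows one plain blade running from the knob at (306,280) to the rim at (515,380), which confirms the slicer. The ellipse centres carry a perspective bias, so I refit the circles on their planes before grasping.

```bash
cat >> meas.py <<'E'
from scipy.optimize import least_squares
def circ(c,mask,z):
    cs,_=cv2.findContours(mask.astype(np.uint8),cv2.RETR_EXTERNAL,cv2.CHAIN_APPROX_NONE)
    h=cv2.convexHull(max(cs,key=cv2.contourArea))[:,0]
    w=np.array([plane(ray(c,p),z)[:2] for p in h])
    s=least_squares(lambda a:np.hypot(*(w-a[:2]).T)-a[2],[*w.mean(0),.03],loss="soft_l1",f_scale=.0005);return s.x.round(4)
E
python3 - <<'E'
from meas import *
for t in("s1","s2"):
    c=cam(t);P=c[1]
    for dz in(0,.0015):
        print(t,"disc",circ(c,near(P,(.457,-.347),.085)&(np.abs(P[...,2]-.0457)<.003),.044+dz),"knob",circ(c,near(P,(.457,-.347),.03)&(np.abs(P[...,2]-.0915)<.003),.09+dz))
for t in("m1","m2"):
    c=cam(t);P=c[1]
    for dz in(0,.0015):print(t,"rim",circ(c,near(P,(.572,.144),.035)&(np.abs(P[...,2]-.1535)<.004),.152+dz))
    g=cv2.cvtColor(c[0],cv2.COLOR_RGB2GRAY)
E
```

```text
s1 disc [ 0.456  -0.3479  0.0599] knob [ 0.456  -0.3479  0.0157]
s1 disc [ 0.4559 -0.3479  0.0596] knob [ 0.456  -0.3478  0.0156]
s2 disc [ 0.4557 -0.348   0.06  ] knob [ 0.4563 -0.3476  0.0158]
s2 disc [ 0.4561 -0.3477  0.0597] knob [ 0.4567 -0.3473  0.0157]
m1 rim [0.5723 0.1428 0.0257]
m1 rim [0.5723 0.1428 0.0255]
m2 rim [0.5721 0.1429 0.0258]
m2 rim [0.5718 0.1433 0.0257]
```

```bash
python3 - <<'E'
from h import *
x,y=.456,-.3479
p1,p2=np.radians(25.6),np.radians(115.6)
r.reach([x,y,.2],q(p1))
print(r.move_straight([x,y,.081],speed=.15,max_force=6))
command_gripper(.02,20);print(r.read_state()["grip_width"],r.read_state()["eef_pos"],r.read_state()["contact_force"])
command_gripper(.08)
r.move_straight([x,y,.125],speed=.15)
r.reach([x,y,.125],q(p2))
print(r.move_straight([x,y,.081],speed=.15,max_force=6))
command_gripper(.02,60);s=r.read_state();print(s["grip_width"],s["eef_pos"],s["contact_force"],s["grip_force"])
print(r.move_straight([x,y,.19],speed=.1));s=r.read_state();print(s["contact_force"],s["grip_width"],s["time_s"])
im,d=optics.get_image("side");cv2.imwrite("pics/side1.png",im[...,::-1])
a=im[180:400,180:420,::-1];w=optics.get_image("wrist")[0][...,::-1]
cv2.imwrite("pics/lift.png",np.hstack([cv2.resize(a,(400,366)),cv2.resize(w,(400,366))]))
E
```

```text
False
0.031092599272071284 [ 0.45602925 -0.34789055  0.08146837] [-1.1464445   0.82578807  4.49168765]
False
0.030687397258151543 [ 0.45624746 -0.34829312  0.08202819] [-0.55486199  0.02974099  6.41180339] 59.655545353889465
False
[ 0.10491218 -0.50695563 -3.18299486] 0.030704281969897874 11.6417
```

View pics/lift.png

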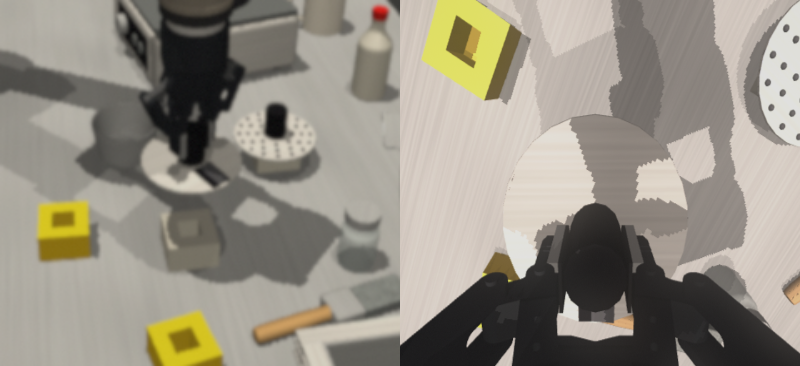

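The disc is held level at about (190,160) in the left crop. Its stand is empty and the grater is undisturbed. Next I carry it to the socket.

```bash
python3 - <<'E'
from h import *
x,y=.5723,.1428
r.move_straight([.456,-.3479,.28],speed=.25)
p=np.radians(21.3)
r.reach([x,y,.28],q(p))
print(r.move_straight([x,y,.232],speed=.1))
print(r.move_straight([x,y,.195],speed=.04,max_force=4))
s=r.read_state();print(s["eef_pos"].round(4),s["contact_force"].round(2),s["torque"].round(3),s["time_s"])
im,_=optics.get_image("side");im2,_=optics.get_image("wrist")
cv2.imwrite("pics/in.png",np.hstack([cv2.resize(im[100:240,220:400,::-1],(450,350)),cv2.resize(im2[...,::-1],(350,350))]))
E
```

```text
False
True
[0.5721 0.1428 0.2021] [ 0.04 -0.55  6.45] [-0.02   0.077  0.025] 15.7667
```

View pics/in.png

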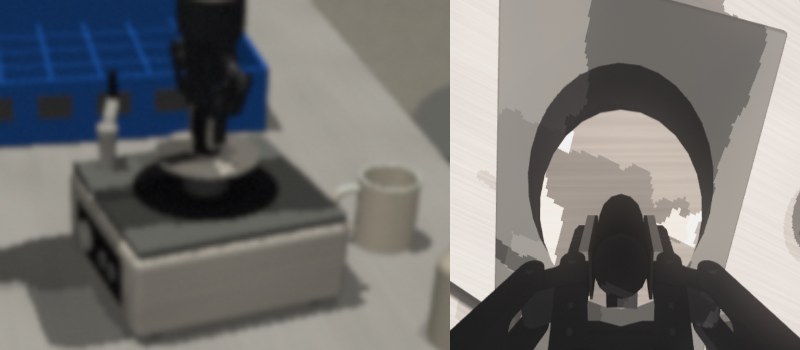

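The disc stands in the socket with its underside clear of the rim (left view around (205,185)), so the key is on the floor as expected. Now I turn it lightly.

```bash
python3 - <<'E'
from h import *
x,y=.5723,.1428
z=.2034;r.move_straight([x,y,z],speed=.02)
for a in np.arange(21.3,75,4):
    r.move_straight([x,y,z],q(np.radians(a)),speed=.05)
    s=r.read_state();F=s["contact_force"][2]
    if F<2.5:
        hit=r.move_straight([x,y,.1925],speed=.03,max_force=3)
        s=r.read_state();z=min(z,s["eef_pos"][2])if s["contact_force"][2]<6 else s["eef_pos"][2]+.0007
    print(round(a,1),round(F,2),s["eef_pos"].round(4),s["contact_force"].round(2),s["torque"][2].round(3),round(s["time_s"],1))
    if s["eef_pos"][2]<.198: break
    if s["contact_force"][2]>12: print("too hard");break
E
```

```text
21.3 3.4 [0.5724 0.1428 0.2036] [-0.13 -0.04  3.4 ] 0.019 16.4
25.3 4.04 [0.5724 0.1427 0.2035] [ 0.58 -0.8   4.04] -0.025 16.6
29.3 3.84 [0.5725 0.1425 0.2035] [-0.36 -1.87  3.84] -0.028 16.9
33.3 1.9 [0.5726 0.1424 0.2022] [ 0.02 -0.97  5.87] 0.009 17.3
37.3 -2.68 [0.572  0.143  0.1929] [ 0.21 -0.17  6.06] -0.049 17.9
```

The disc dropped 10 mm to its flush height. I release it, retreat and look.

```bash
python3 - <<'E'
from meas import *
x,y=.5723,.1428
r.move_straight([x,y,.1938],speed=.02)
command_gripper(.065)
r.move_straight([x,y,.30],speed=.15)
p=1.7
pt=over([.535,.2,.171],.27,p)
r.reach(pt,q(p));st,im,d=snap("f1");print(st["time_s"],pt)
c=cam("f1");P=c[1]
for zz in (.1575,):
    mk=near(P,(x,y),.085)&(np.abs(P[...,2]-.1575)<.006)
    D=P[mk];A=np.c_[D[:,:2],np.ones(len(D))];print("disc",circ(c,mk,.156),np.median(D[:,2]),np.linalg.lstsq(A,D[:,2],rcond=None)[0].round(4))
mk=near(P,(.48,.295),.04)&(P[...,2]>.19)&(P[...,2]<.22);print("pin f1",mk.sum(),P[mk].mean(0) if mk.any() else "")
i2,d2=optics.get_image("top");np.savez("top1.npz",im=i2,d=d2)
cv2.imwrite("pics/f.png",np.hstack([im[...,::-1],cv2.resize(i2[120:260,120:200,::-1],(240,420))]))
E
```

```text
20.45 [0.54422994 0.12633106 0.3217645 ]
disc [0.5728 0.1438 0.06  ] 0.15770474532579742 [-0.0038 -0.0058  0.1608]
pin f1 0
```

View pics/f.png

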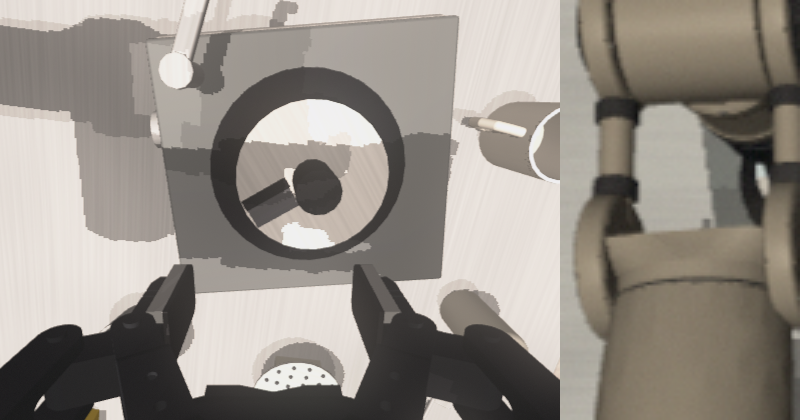

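The slicer sits flat on the socket, its knob at (317,187), and the measured top of 0.1577 m matches flush height. The hinge cap is at (176,70) and the pin is out of frame, so I look over it next.

```bash
python3 - <<'E'
from meas import *
p=1.7
r.reach(over([.475,.27,.171],.27,p),q(p));snap("g1")
r.reach(over([.50,.235,.171],.27,p),q(p));snap("g2");print(r.read_state()["time_s"])
rs=[];rh=[]
for t in("g1","g2"):
    c=cam(t);P=c[1]
    mk=near(P,(.482,.295),.03)&(P[...,2]>.195)&(P[...,2]<.222)
    e=ell(mk);rs.append(ray(c,e[0]));print(t,"pin",mk.sum(),P[mk].mean(0).round(4),np.round(e[1],1),circ(c,mk,.206))
    mk=near(P,(.463,.205),.03)&(P[...,2]>.160)&(P[...,2]<.19);print("hinge reg",P[mk].mean(0).round(4),P[mk][:,2].max())
    g=cv2.cvtColor(c[0],cv2.COLOR_RGB2GRAY)
    arm=near(P,(.473,.25),.07)&(P[...,2]>.163)&(P[...,2]<.185)
    b=cv2.minAreaRect(P[arm][:,:2].astype(np.float32));print("arm",b)
print(tri(*rs).round(4))
a=[cv2.resize(cv2.imread(f"pics/{t}.png"),(400,300)) for t in("g1","g2")];cv2.imwrite("pics/g.png",np.hstack(a))
E
```

```text
21.4
g1 pin 364 [0.4864 0.2959 0.207 ] [19.8 23.1] [0.4865 0.2959 0.0061]
hinge reg [0.4685 0.2145 0.1737] 0.1767018536320765
arm ((0.4743713140487671, 0.24657605588436127), (0.10026844590902328, 0.023090345785021782), 79.64659881591797)Traceback (most recent call last):
  File "<stdin>", line 9, in <module>
  File "meas.py", line 18, in ell
    c=max(cs,key=cv2.contourArea);return cv2.fitEllipse(cv2.convexHull(c))
ValueError: max() iterable argument is empty
```

```bash
python3 - <<'E'
from meas import *
pin=np.array([.4865,.2959])
for t in("m2","f1","g1","g2"):
    c=cam(t);P=c[1]
    n=near(P,(.468,.207),.02);zz=P[...,2]
    mk=n&(zz>.1735)&(zz<.18);h=np.histogram(zz[n],bins=np.arange(.160,.182,.002))
    x=circ(c,mk,.1745) if mk.sum()>20 else None
    print(t,h[0],x)
    if x is not None:d=pin-x[:2];print(np.hypot(*d).round(4),np.degrees(np.arctan2(d[1],d[0])).round(1))
j=r.solve_ik([.4865,.2959,.20],q(1.7));print(j)
a=cv2.imread("pics/g1.png");cv2.imwrite("pics/g.png",a)
E
```

```text
m2 [  0   1  26  27  26 105 499 918  14   0] [0.4677 0.2086 0.0118]
0.0893 77.8
f1 [  0   4  16  30  27  97 431 725  18   0] [0.4676 0.2085 0.0116]
0.0894 77.8
g1 [  0   3   6   4   6  59 271 621   8   0] [0.4674 0.2087 0.0117]
0.0893 77.6
g2 [  0   1   5   8  10  68 354 655  25   0] [0.4675 0.2088 0.0117]
0.0891 77.7
[ 4.11865675e-01  4.71211286e-01  1.48391363e+00 -4.44089210e-16
  1.18646774e+00  2.82662002e-01]
```

View pics/g.png

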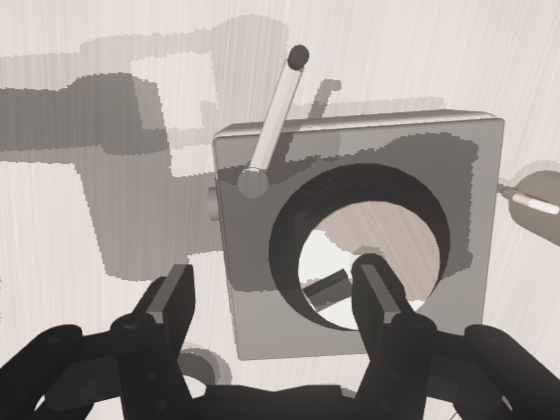

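The pin top is at (298,57) and the hinge cap at (252,182), so the arm points at 77.7°, about 0.1 rad. The shut position works out at about -8°. I cage the pin and swing it round the arc.

```bash
python3 - <<'E'
from meas import *
H=np.array([.4676,.2086]);Z=.211
pos=lambda a,R=.0895:[*(H+R*np.array([np.cos(np.radians(a)),np.sin(np.radians(a))])),Z]
a0=77.7;s0=np.array(pos(a0))
r.reach(s0+[0,0,.07],q(np.radians(a0)));command_gripper(.045)
print(r.move_straight(s0,speed=.1,max_force=5))
command_gripper(.019,20);print(r.read_state()["grip_width"],r.read_state()["contact_force"])
hit=False
for a in [*np.arange(70,-6,-8),-8,-10,-12,-14,-16]:
    hit=r.move_straight(pos(a),q(np.radians(a)),speed=.07,max_force=7)
    s=r.read_state();print(a,hit,s["eef_pos"].round(4),s["contact_force"].round(1))
    if hit:break
d=s["eef_pos"][:2]-H;ae=np.degrees(np.arctan2(d[1],d[0]));print("end",ae,s["time_s"])
E
```

```text
False
0.019213454403575192 [-0.38604879  0.08681406 -0.0864475 ]
70 False [0.4983 0.2927 0.2109] [ 0.3 -0.  -1. ]
62 False [0.5094 0.2877 0.2109] [ 0.1 -0.4 -0.4]
54 False [0.52   0.2811 0.211 ] [ 0.3 -0.1  1. ]
46 False [0.5296 0.2731 0.211 ] [ 0.1 -0.   1. ]
38 False [0.5379 0.2639 0.211 ] [-0.6  0.5 -0.3]
30 False [0.5449 0.2536 0.211 ] [0.1 0.4 0.2]
22 False [0.5504 0.2424 0.211 ] [-0.1  0.1  0.9]
14 False [0.5544 0.2305 0.211 ] [-0.1  0.4 -0.6]
6 False [0.5566 0.2182 0.2111] [ 0.7 -0.1 -0.2]
-2 False [0.557  0.2057 0.2111] [ 0.8 -0.4 -0.2]
-8 False [0.5562 0.1964 0.211 ] [-1.  -0.3 -0.4]
-10 False [0.5558 0.1934 0.211 ] [-0.8  0.4 -0.5]
-12 False [0.5553 0.1918 0.2111] [ 1.5  8.1 -0.9]
-14 False [0.5548 0.1913 0.2111] [ 2.6 16.9 -3.7]
-16 False [0.5544 0.1909 0.2112] [ 5.6 27.6 -5.4]
end -11.492840707212341 28.1083
```

The arm is firmly at its end stop. I back off, lift away and check.

```bash
python3 - <<'E'
from meas import *
H=np.array([.4676,.2086]);a=np.radians(-8.6);p=[*(H+.0895*np.array([np.cos(a),np.sin(a)])),.211]
r.move_straight(p,q(a),speed=.03);command_gripper(.024);print(r.read_state()["contact_force"].round(2))
r.move_straight([p[0],p[1],.31],speed=.1)
r.reach(over([.53,.19,.171],.27,1.7),q(1.7));st,im,d=snap("e1")
c=cam("e1");P=c[1]
mk=near(P,(.5567,.195),.03)&(P[...,2]>.2)&(P[...,2]<.22)&~near(P,(.5725,.1432),.025);x=circ(c,mk,.206);print("pin",x)
d=x[:2]-[.4676,.2086];print("ang",np.degrees(np.arctan2(d[1],d[0])),"q",np.radians(83.6)-np.arctan2(d[1],d[0]),"dist axis",np.hypot(*(x[:2]-[.5725,.1432])))
mk=near(P,(.5725,.1432),.065)&(np.abs(P[...,2]-.1575)<.005);D=P[mk];print("disc",circ(c,near(P,(.5725,.1432),.085)&(np.abs(P[...,2]-.1575)<.005),.156),np.median(D[:,2]),st["time_s"])
i2,_=optics.get_image("side");cv2.imwrite("pics/e.png",np.hstack([cv2.resize(im[...,::-1],(400,300)),cv2.resize(i2[...,::-1],(400,300))]))
E
```

```text
[-0.54 -0.29  0.1 ]
pin [0.5551 0.1965 0.006 ]
ang -7.873254598810908 q 1.5965094702642948 dist axis 0.05606826196699877
disc [0.5719 0.144  0.0599] 0.15772276351279377 31.7333
```

View pics/e.png

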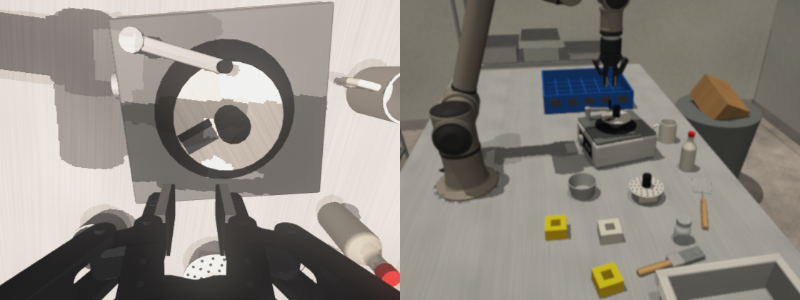

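The retaining arm lies over the seated disc with its pin at (224,67), the disc height is unchanged, and the grater is still on its stand at (647,187). I hand it in.

```bash
python3 -c "
from workcell import r
print(r.finish_job())"
```

```text
the job is handed in; nothing more can be done
None
```

The slicing disc is keyed and flush in the drive, released, with the retaining arm at its end stop over it; the grating disc is still on its own stand, and I handed the job in at about 32 s of robot time.

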